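Loosen the left-hand rotor nut

ROBOT

A 6-joint arm with a two-finger parallel gripper is mounted at the origin on the work surface. World frame = base frame: x ahead of the robot, y to its left, z up, the work surface at z = 0. Lengths are in m, angles in rad, forces in N, time in s.
With the tool pointing down it reaches from about 0.275 to 0.975 m from the base axis. Payload 8.4 kg.
Tool frame: the origin (TCP) lies on the mounting face of the last link; the fingertips stand 190 mm ahead of it and the grasp point (between the pads) lies 171 mm ahead of it (manip.tcp_to_grasp is the distance from the TCP to the grasp point, in m); y points along the fingers, z is the direction in which the jaws open and shut, and the axes are right-handed (so a half turn about y gives the same grasp; the last joint's range is limited). The gripper opens to 92 mm and grips with 3 to 60 N. Pads are 20 mm wide; open, the fingers measure 128 mm over their backs; the gripper's body (75 mm by 189 mm) begins 69 mm behind the grasp point.
Start: joints at [1.319, 0.353, 1.633, -0, 1.155, -0.002], TCP at [0.155, 0.606, 0.405] pointing down, gripper open.
Joint ranges: [-2.63, 2.63], [-0.92, 2.1], [0.06, 2.66], [-1.3, 4.44], [0, 2.69], [-3.02, 3.02]. Speed limits (rad/s): [2.22, 2.22, 2.79, 3.14, 3.14, 3.14].

INTERFACE

Orientations are given as a unit quaternion [x, y, z, w].
In Python, from workcell import status, eyes, job, manip gives the robot as it stands.
- The arm moves only by the tool drive_tool, never from a script. Its argument "steps" is a list that holds one entry, the list of rows, each a list of 6 numbers: the shift along the tool's x, y, z in m, then the turn, a rotation vector about the tool's x, y, z in degrees. In form: [[[x, y, z, rx, ry, rz], ...]]. A call has 1 to 5 rows; each row is the pose to reach, as a shift and turn from the pose measured when the call began, along the tool's axes at that moment; what a row does not reach only later rows make up. A row lasts 1/10 s, in which the tool goes at most 50 mm and 8.59 degrees, less where a joint would pass 70% of its speed; a pose out of reach is approached as far as the arm can. A call with a gripper value outside its range is refused whole. "hand" is the closure, from 0 (fully open) to 1 (shut), set as the call begins (left out, the last holds). The fingers move at their own pace and stop on an object; "grip_force" is the grip in N (left out, the last holds). Time passes only in rows, so rows that repeat a pose let the fingers close. It gives the time, the measured TCP pose, the force and the opening at its end, in the units of the state.
- status.get_obs(): the state, without advancing time (a new reading comes with each control period).
- eyes.read_camera(name): name is "scene" or "top" or "wrist"; returns (picture, depth): 384x512x3 uint8, red, green, blue; 384x512 float32, m along the optical axis (not along the pixel's ray), 0 where there is no reading.
- eyes.get_calibration(name): a dict with "camera_matrix" (3x3 intrinsics, pixels), "k1" (the pictures are not rectified: a ray, as slopes to the right and down, at radius r is drawn at 1 + k1 r^2 times it, then the intrinsics apply), "T" (4x4, takes a point from camera to world coordinates). Camera axes: x right, y down, z forward; pixel columns grow to the right and rows downward; lengths in m; the calibration is good to about 2 mm. A picture is of the moment at which its call begins: read the wrist's pose just before it. get_calibration takes no time and is no camera call; for the wrist camera it gives the pose at the moment of the call.
- job.close_job(): hands the job in, once; it reports no verdict.
The state is a dict: "time_s": time; "joint_pos": joint angles; "qd": joint speeds; "joint_efforts": joint torques, N m; "ee_pos": TCP position; "tcp_rot": TCP orientation; "ft_force": force on the tool from outside, world axes, zero at the start; "wrist_torque": the same for the moment, N m; "opening": finger opening in m.
Only numpy, scipy, OpenCV 4.12 (cv2) and the standard library are available. Lean on these libraries where they do the work, as an engineer would, in place of code of your own. Each camera call takes 0.05 s, during which the arm holds its last target.

TASK

The round tube rotor has to come off for a change: loosen the T-bar nut at its centre by about 70 degrees (a fifth of a turn) and let go of it. That nut has a left-hand thread, so it loosens clockwise seen from above; do not tighten it further. Leave the matching T-bar knob on the square specimen stage as it is set.

Things in the scene. Friction and masses are not known exactly. Their poses are not given: they have to be found in the camera images.
- rotor_nut (a joint): Turn of the rotor nut, rad, growing CLOCKWISE seen from above, which loosens (left-hand thread). Starts hand-tight within 0.06 of 0; anticlockwise only tightens, to a hard stop at -0.35; clockwise it is free to 1.8. Steady drag 0.1 N m; stays where left; does not rise. Rotor and its white drive unit (150 x 150 x 40 mm) are fixed, do not turn, and may stand left or right of the stage.
- rotor_nut_grip (a point): Grip point of the nut, on its vertical axis, 117 mm above the bench; turns with it: x along the bar, y across, z up. Black T-bar 60 long x 14 thick x 30 mm tall (100 to 130 mm above the bench) on a 30 mm round hub, at the centre of a ROUND aluminium rotor (134 mm diameter, top 80 mm above the bench) with a ring of eight tube holes, six with white caps 6 mm high.
- stage_knob (a joint): Turn of the specimen stage's clamp knob (ordinary thread), rad, anticlockwise from above positive. It starts at 0 and must stay there.
- stage_knob_grip (a point): Same point on the clamp knob to be left alone, on its axis, 112 mm above the bench; x along the bar, z up. Same black T-bar, 60 x 14 x 30 mm, but on a SQUARE aluminium plate (125 x 125 mm, top 75 mm above the bench) with two glass slides, over a black 150 x 150 mm foot fixed to the bench.
Mind the look-alikes: they are no part of the job. Leave any blue look-alike of the part that bears stage_knob alone.

How it is judged:
By the outcome, as a careful person would: the job done as asked, in the order asked, and still so for the second after the job is handed in, with the robot touching nothing.
It also fails if it takes over 32 s, if anything falls off the work surface, if the arm or the gripper's body presses on something with over 40 N, if the wrist force passes 120 N, or if a joint passes its speed limit or range.

## Working session

There is one attempt and no reset: what is moved stays moved. The work goes in short steps, Python scripts to look and compute and a tool call to move; the robot and the scene stay as the last step left them, time stands still between calls to the robot, and variables do not carry over. Pictures are saved under pics/ and viewed, and the job is handed in when it is done.

Besides the shell and the picture viewer there is one more tool, called after "Emit:" as a command line: name --argument value ..., lists and objects as JSON in quotes. drive_tool: Moves the arm, as the interface text tells. Its arguments: {"type":"object","properties":{"steps":{"type":"array"},"hand":{"type":"number"},"grip_force":{"type":"number"}},"required":["steps"]}

```bash
mkdir -p pics; ls; python3 - <<'E'
from workcell import status, eyes, job, manip
import cv2, numpy as np
print(status.get_obs()); print(manip.tcp_to_grasp)
for n in ("scene","top"):
    p,d=eyes.read_camera(n); c=eyes.get_calibration(n); print(n,c)
    cv2.imwrite(f"pics/{n}0.png",p[:,:,::-1]); np.savez(f"pics/{n}0.npz",p=p,d=d,**c)
E
```

```text
pics
{'time_s': 0.0, 'joint_pos': array([ 1.31859214e+00,  3.53618025e-01,  1.63413640e+00,  1.77084202e-05,
        1.15519284e+00, -2.39399156e-03]), 'qd': array([-0.00048083, -0.00094659,  0.00117937,  0.00085352,  0.00051702,
        0.00049368]), 'joint_efforts': array([-1.68351791e-03, -5.93834782e+01, -3.34212577e+01,  6.95773121e-02,
        2.33780465e-02, -1.08456773e-04]), 'ee_pos': array([0.15444677, 0.60537047, 0.40398136]), 'tcp_rot': array([ 0.70207191, -0.08816074,  0.08802778, -0.70112326]), 'ft_force': array([-0.04063473, -0.87526696, -0.83712692]), 'wrist_torque': array([-0.04210322,  0.01235115, -0.0300393 ]), 'opening': 0.09188040820301653}
0.1714
scene {'camera_matrix': array([[402.49720607,   0.        , 254.16642531],
       [  0.        , 402.49720607, 194.56834105],
       [  0.        ,   0.        ,   1.        ]]), 'k1': -0.12978522387269087, 'T': array([[ 0.88408686,  0.32218151, -0.33851072,  0.83180289],
       [ 0.46703217, -0.63466308,  0.61569776, -0.56361849],
       [-0.01647382, -0.70242569, -0.71156642,  0.83830254],
       [ 0.        ,  0.        ,  0.        ,  1.        ]])}
top {'camera_matrix': array([[391.26567763,   0.        , 255.60189654],
       [  0.        , 391.26567763, 190.9080942 ],
       [  0.        ,   0.        ,   1.        ]]), 'k1': -0.04625925635721851, 'T': array([[-0.02579824, -0.99121707,  0.1297042 ,  0.3502539 ],
       [-0.99953456,  0.02346346, -0.01949706,  0.10635875],
       [ 0.01628251, -0.13014682, -0.99136103,  1.12330607],
       [ 0.        ,  0.        ,  0.        ,  1.        ]])}
```

View pics/top0.png

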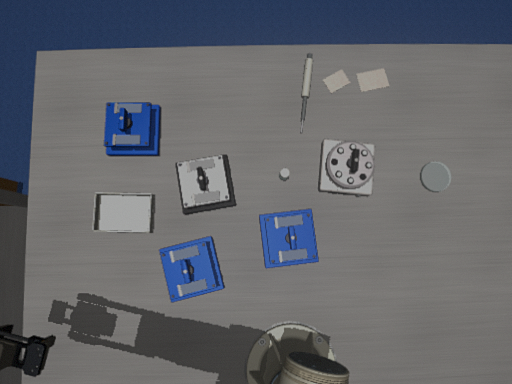

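View pics/scene0.png

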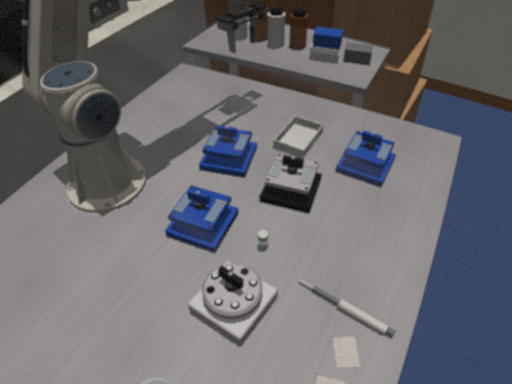

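The candidates in the top view are:
- (350,162): round aluminium rotor on a white drive. This is the one meant, because it is round with a ring of capped holes.
- (204,182): square grey stage on a black foot. Leave it alone.
- (126,120), (188,270), (291,238): blue look-alikes. Leave them alone.

Next is an enlarged crop to confirm.

```bash
cat > h.py <<'E'
import numpy as np, cv2
from scipy.spatial.transform import Rotation as R
def ray(c,uv):
    K=c['camera_matrix'];T=c['T']
    uv=np.atleast_2d(np.asarray(uv,float))
    n=cv2.undistortPoints(uv[:,None,:],K,np.array([float(c['k1']),0,0,0]))[:,0]
    d=np.c_[n,np.ones(len(n))]@T[:3,:3].T
    return T[:3,3],d
def plane(c,uv,z):
    o,d=ray(c,uv); return o+d*((z-o[2])/d[:,2])[:,None]
def meet(c1,uv1,c2,uv2):
    o1,d1=ray(c1,uv1);o2,d2=ray(c2,uv2);d1=d1[0];d2=d2[0]
    s=np.linalg.lstsq(np.c_[d1,-d2],o2-o1,rcond=None)[0]
    a=o1+d1*s[0];b=o2+d2*s[1]; return (a+b)/2,np.linalg.norm(a-b)
E
python3 - <<'E'
import numpy as np,cv2
t=np.load("pics/top0.npz");s=np.load("pics/scene0.npz")
a=cv2.resize(t['p'][125:205,310:390],(400,400),interpolation=cv2.INTER_CUBIC)
b=cv2.resize(s['p'][250:330,190:270],(400,400),interpolation=cv2.INTER_CUBIC)
cv2.imwrite("pics/crop1.png",np.hstack([a,b])[:,:,::-1])
E
```

```text
(no output)
```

View pics/crop1.png

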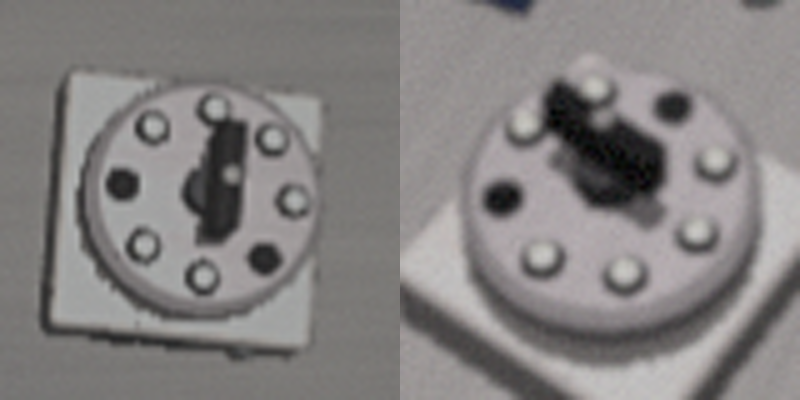

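Confirmed: in the crop it is a round rotor with six white caps and two open holes, on a white square base. The black T-bar's centre is near top pixel (356,161). Next is a coarse position, then a closer look with the wrist camera.

```bash
python3 - <<'E'
from h import *
from workcell import status,eyes
t=np.load("pics/top0.npz");s=np.load("pics/scene0.npz")
print(plane(t,[[356,161],[356.8,150],[355.6,172.5]],.13), plane(t,[351,164.5],.08), t['d'][161,356],t['d'][140,350])
print('two-view bar top', meet(t,[356,161],s,[232,276]))
o=status.get_obs(); c=eyes.get_calibration("wrist")
Rt=R.from_quat(o['tcp_rot']).as_matrix(); print(Rt.round(3)); 
T=np.eye(4);T[:3,:3]=Rt;T[:3,3]=o['ee_pos']; print((np.linalg.inv(T)@c['T']).round(3)); print(c['camera_matrix'][0,0],c['k1'])
E
```

```text
[[ 0.55262183 -0.17687189  0.13      ]
 [ 0.58189755 -0.18079614  0.13      ]
 [ 0.52224852 -0.17396886  0.13      ]] [[ 0.55335259 -0.17672592  0.08      ]] 1.0131822 1.1565516
two-view bar top (array([ 0.55773982, -0.17777678,  0.11948847]), np.float64(0.007276595846472247))
[[ 0.969 -0.     0.247]
 [-0.247 -0.001  0.969]
 [-0.    -1.    -0.001]]
[[ 0.     0.959  0.284 -0.081]
 [-0.    -0.284  0.959  0.02 ]
 [ 1.    -0.     0.    -0.   ]
 [ 0.     0.     0.     1.   ]]
281.49259456994565 -0.0024883957177845783
```

Coarse result: nut at about (0.553, -0.177), bar about -6.5 deg from world x. I'll move the tool above it, keeping the height.

Emit:
drive_tool --steps '[[[0.033, 0, -0.037, 0, 0, 0], [0.066, 0, -0.075, 0, 0, 0], [0.099, 0, -0.112, 0, 0, 0], [0.132, 0, -0.15, 0, 0, 0], [0.165, 0, -0.187, 0, 0, 0]]]'

```text
time_s: 0.6
ee_pos: [0.2684, 0.3815, 0.404]
tcp_rot: [0.702, -0.088, 0.088, -0.701]
ft_force: [0.8, -0.3, -0.9]
opening: 0.0918
```

Emit:
drive_tool --steps '[[[0.033, 0, -0.037, 0, 0, 0], [0.066, 0, -0.075, 0, 0, 0], [0.099, 0, -0.112, 0, 0, 0], [0.132, 0, -0.15, 0, 0, 0], [0.165, 0, -0.187, 0, 0, 0]]]'

```text
time_s: 1.1
ee_pos: [0.3819, 0.1587, 0.4044]
tcp_rot: [0.702, -0.088, 0.088, -0.701]
ft_force: [-0.4, 1.7, 0.2]
opening: 0.0922
```

Emit:
drive_tool --steps '[[[0.033, 0, -0.037, 0, 0, 0], [0.066, 0, -0.075, 0, 0, 0], [0.099, 0, -0.112, 0, 0, 0], [0.132, 0, -0.15, 0, 0, 0], [0.165, 0, -0.187, 0, 0, 0]]]'

```text
time_s: 1.6
ee_pos: [0.4955, -0.0643, 0.4046]
tcp_rot: [0.702, -0.088, 0.088, -0.701]
ft_force: [0.3, 0.7, 0.2]
opening: 0.092
```

Emit:
drive_tool --steps '[[[0.028, 0.01, -0.032, 0, -3, 0], [0.056, 0.02, -0.063, 0, -6, 0], [0.084, 0.03, -0.095, 0, -8, 0], [0.084, 0.03, -0.095, 0, -8, 0], [0.084, 0.03, -0.095, 0, -8, 0]]]'

```text
time_s: 2.1
ee_pos: [0.5532, -0.1777, 0.3738]
tcp_rot: [0.706, -0.04, 0.039, -0.706]
ft_force: [0.4, -0.1, -0.0]
opening: 0.0921
```

```bash
python3 - <<'E'
from h import *
from workcell import status,eyes
o=status.get_obs(); c=eyes.get_calibration("wrist"); p,d=eyes.read_camera("wrist")
np.savez("pics/w1.npz",p=p,d=d,**c); cv2.imwrite("pics/w1.png",p[:,:,::-1]); print(o['joint_pos'],o['ee_pos'],o['tcp_rot'])
E
```

```text
[-3.13025714e-01  3.17296552e-01  1.75922848e+00 -1.13066168e-03
  1.06689081e+00 -1.77146936e+00] [ 0.55319865 -0.17765169  0.37380589] [ 0.70617645 -0.04022106  0.0387964  -0.70582713]
```

View pics/w1.png

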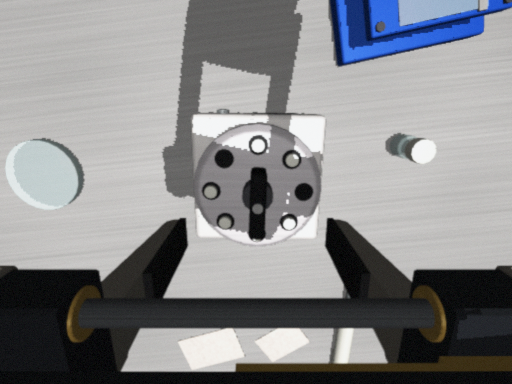

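The wrist view shows the rotor centred at about (258,185), with the bar almost vertical at column 258, rows 168–238. The fingers straddle it. Now I'll measure the bar.

```bash
python3 - <<'E'
from h import *
w=np.load("pics/w1.npz");p=w['p'];d=w['d']
x0,y0=185,110
im=cv2.resize(p[y0:255,x0:335],None,fx=4,fy=4,interpolation=cv2.INTER_CUBIC)
cv2.imwrite("pics/w1c.png",im[:,:,::-1])
g=p.max(axis=2)
for r in range(160,244,4): print(r,g[r,244:274].tolist(), d[r,258].round(3))
E
```

```text
160 [138, 141, 139, 139, 138, 136, 138, 141, 137, 138, 141, 144, 141, 137, 139, 140, 139, 138, 138, 143, 141, 140, 140, 138, 141, 139, 140, 142, 142, 137] 0.278
164 [135, 138, 135, 135, 135, 133, 135, 137, 136, 135, 137, 135, 136, 135, 136, 135, 137, 138, 135, 138, 138, 134, 135, 136, 135, 134, 134, 135, 133, 138] 0.278
168 [138, 137, 134, 137, 140, 140, 134, 102, 54, 30, 21, 17, 15, 16, 17, 19, 21, 26, 29, 36, 55, 91, 127, 136, 137, 140, 139, 139, 137, 136] 0.252
172 [143, 139, 138, 140, 142, 139, 101, 36, 9, 7, 9, 9, 8, 5, 4, 10, 12, 10, 9, 0, 1, 27, 88, 132, 143, 141, 137, 140, 141, 140] 0.236
176 [137, 137, 138, 136, 138, 133, 89, 30, 15, 16, 13, 19, 20, 12, 15, 11, 19, 14, 17, 18, 13, 14, 35, 98, 135, 137, 137, 136, 139, 137] 0.23
180 [140, 133, 138, 124, 99, 56, 30, 21, 18, 13, 18, 19, 17, 17, 17, 17, 16, 10, 19, 16, 14, 16, 37, 98, 133, 136, 135, 138, 135, 136] 0.232
184 [114, 70, 30, 26, 32, 28, 24, 15, 16, 17, 15, 16, 15, 14, 18, 17, 21, 19, 5, 18, 9, 17, 16, 22, 30, 60, 105, 131, 136, 135] 0.232
188 [36, 39, 46, 45, 45, 43, 28, 8, 7, 10, 12, 15, 16, 20, 15, 18, 11, 10, 17, 
[... 1195 characters left out ...]
 17, 14, 19, 12, 14, 11, 13, 17, 18, 18, 12, 11, 10, 14, 40, 99, 131, 135, 130, 133, 131, 133, 133, 133] 0.242
228 [132, 131, 133, 128, 101, 51, 16, 12, 14, 10, 11, 12, 19, 18, 12, 13, 16, 16, 15, 19, 55, 106, 133, 131, 129, 130, 131, 130, 132, 131] 0.243
232 [197, 222, 206, 134, 74, 21, 15, 15, 17, 18, 13, 16, 19, 15, 18, 10, 19, 4, 12, 13, 21, 70, 120, 134, 136, 136, 136, 138, 135, 141] 0.245
236 [238, 238, 238, 235, 190, 83, 22, 15, 8, 19, 11, 9, 18, 17, 16, 15, 10, 11, 13, 15, 35, 91, 125, 126, 127, 128, 126, 134, 149, 208] 0.246
240 [237, 237, 238, 238, 237, 235, 228, 194, 165, 189, 217, 193, 161, 161, 149, 137, 123, 141, 190, 228, 237, 238, 235, 236, 235, 236, 237, 237, 236, 236] 0.295
```

View pics/w1c.png

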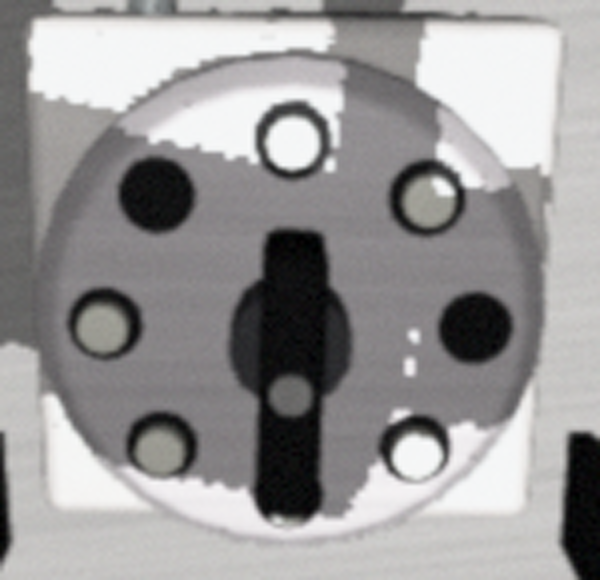

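```bash
python3 - <<'E'
from h import *
w=np.load("pics/w1.npz");t=np.load("pics/top0.npz");p=w['p'];d=w['d']
print("dot two-view",meet(w,[257.3,208.8],t,[356.0,159.3]))
g=cv2.cvtColor(p,cv2.COLOR_RGB2GRAY).astype(float)
L=[];Rr=[]
for r in list(range(176,237,2)):
    if 203<=r<=214: continue
    th=70 if (r<181 or r>214) else 33
    row=g[r]; 
    i=257
    while row[i]<th-0: i-=1
    j=258
    while row[j]<th: j+=1
    if 182<r<208: th=33
    L.append((i+(row[i]-th)/(row[i]-row[i+1]),r)); Rr.append((j-(row[j]-th)/(row[j]-row[j-1]),r))
for nm,E in(("L",L),("R",Rr)):
    P=plane(w,E,.13); vx,vy,x,y=cv2.fitLine(P[:,:2].astype(np.float32),cv2.DIST_HUBER,0,1e-4,1e-4).ravel()
    print(nm,np.degrees(np.arctan2(vy*np.sign(vx),abs(vx))),x,y)
M=(np.array(L)+np.array(Rr))/2
P=plane(w,M,.13);vx,vy,x,y=cv2.fitLine(P[:,:2].astype(np.float32),cv2.DIST_HUBER,0,1e-4,1e-4).ravel()
print('mid',np.degrees(np.arctan2(vy*np.sign(vx),abs(vx))),x,y)
print('ends',plane(w,[[258.5,173.5],[256.5,238.5]],.13))
# depth
v,u=np.mgrid[165:242,244:272]; uv=np.c_[u.ravel(),v.ravel()].astype(float)
o,dd=ray(w,uv); X=o+dd*d[v,u].ravel()[:,None]
m=(X[:,2]>.122)&(X[:,2]<.14); print(m.sum(),np.median(X[m,2]),np.percentile(X[m,2],[10,90]))
(c,s,a)=cv2.minAreaRect(X[m][:,:2].astype(np.float32)); print('depth',c,s,a)
o1=plane(w,[257.3,208.8],.13);print('dot@.13',o1, 'top dot@.13',plane(t,[356,159.3],.13))
# rotor disc
E
```

```text
dot two-view (array([ 0.55707842, -0.17738264,  0.12797507]), np.float64(0.0011211292729579189))
L -7.640397 0.5530833 -0.18387486
R -8.765611 0.5573765 -0.1701961
mid -8.4092245 0.5515387 -0.17647815
ends [[ 0.52537306 -0.17263673  0.13      ]
 [ 0.58328152 -0.18076514  0.13      ]]
1091 0.1299720844543382 [0.1283936  0.13103216]
depth (0.5550784468650818, -0.17736387252807617) (0.013997317291796207, 0.05983463302254677) 81.49051666259766
dot@.13 [[ 0.55581385 -0.17700715  0.13      ]] top dot@.13 [[ 0.55713687 -0.17714908  0.13      ]]
```

The measurements agree: centre (0.555, -0.177), bar top 0.130, bar angle -8.4 deg. I'll grip at 0.121 so the tips stay above the hub.

Emit:
drive_tool --steps '[[[0.0015, 0.02, 0.0005, 0, 2, 0], [0.0015, 0.04, 0.0005, 0, 2, 0], [0.0015, 0.06, 0.0005, 0, 2, 0], [0.0015, 0.081, 0.0005, 0, 2, 0], [0.0015, 0.081, 0.0005, 0, 2, 0]]]' --hand 0

```text
time_s: 2.65
ee_pos: [0.553, -0.1748, 0.2915]
tcp_rot: [-0.705, 0.053, -0.049, 0.705]
ft_force: [-0.6, 0.2, 0.5]
opening: 0.0921
```

```bash
python3 - <<'E'
from h import *
from workcell import status,eyes
o=status.get_obs();m=R.from_quat(o['tcp_rot']).as_matrix();print(o['ee_pos'],m.round(3),np.degrees(np.arctan2(m[1,2],m[0,2])),o['wrist_torque'],o['ft_force'])
p,d=eyes.read_camera("wrist");cv2.imwrite("pics/w2.png",p[:,:,::-1])
E
```

```text
[ 0.55304292 -0.1748396   0.29146227] [[ 0.99  -0.006  0.144]
 [-0.144  0.001  0.99 ]
 [-0.006 -1.     0.   ]] 81.71986123675654 [-0.00533831  0.01993575  0.007883  ] [-0.60901207  0.24714403  0.47480426]
```

View pics/w2.png

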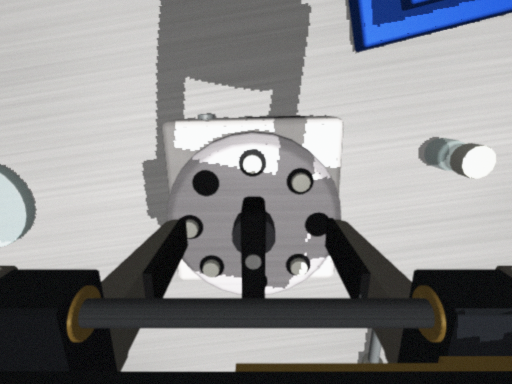

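Emit:
drive_tool --steps '[[[0.0023, 0, -0.0021, 0, 0, -0.35], [0.0023, 0, -0.0021, 0, 0, -0.35]]]'

```text
time_s: 2.9
ee_pos: [0.5562, -0.1775, 0.2943]
tcp_rot: [0.706, -0.049, 0.053, -0.705]
ft_force: [-1.5, 0.5, 0.7]
opening: 0.0916
```

Emit:
drive_tool --steps '[[[0, 0, 0, 0, 0, 0], [0, 0, 0, 0, 0, 0], [0, 0, 0, 0, 0, 0], [0, 0, 0, 0, 0, 0], [0, 0, 0, 0, 0, 0]]]' --hand 1 --grip_force 25

```text
time_s: 3.4
ee_pos: [0.5562, -0.1775, 0.2944]
tcp_rot: [0.706, -0.049, 0.053, -0.705]
ft_force: [0.8, 0.4, -0.1]
opening: 0.0539
```

Emit:
drive_tool --steps '[[[0, 0, 0, 0, 0, 0], [0, 0, 0, 0, 0, 0], [0, 0, 0, 0, 0, 0]]]'

```text
time_s: 3.7
ee_pos: [0.5562, -0.1775, 0.2943]
tcp_rot: [0.706, -0.049, 0.053, -0.705]
ft_force: [0.2, 0.6, -0.5]
opening: 0.0301
```

```bash
cat > st.py <<'E'
from h import *
from workcell import status,eyes
o=status.get_obs();m=R.from_quat(o['tcp_rot']).as_matrix();print(o['time_s'],o['ee_pos'],(o['ee_pos']+.1714*m[:,1]).round(4),m.round(4),np.degrees(np.arctan2(m[1,2],m[0,2])),o['wrist_torque'],o['ft_force'],o['opening'],o['joint_pos'][5])
E
python3 st.py
```

```text
3.7 [ 0.55622449 -0.17753138  0.29429489] [ 0.557  -0.1777  0.1229] [[ 9.896e-01  4.500e-03  1.437e-01]
 [-1.437e-01 -1.100e-03  9.896e-01]
 [ 4.600e-03 -1.000e+00 -5.000e-04]] 81.73544892253068 [ 0.01433769  0.02636966 -0.01035591] [ 0.18216141  0.64663238 -0.48601735] 0.030148946367211944 -1.7384143079612735
```

Emit:
drive_tool --steps '[[[-0.001, 0.0015, 0.0003, 0, 0, 0.25], [-0.001, 0.0015, 0.0003, 0, 0, 0.25], [-0.001, 0.0015, 0.0003, 0, 0, 0.25], [-0.001, 0.0015, 0.0003, 0, 0, 0.25], [-0.001, 0.0015, 0.0003, 0, 0, 0.25]]]'

```text
time_s: 4.2
ee_pos: [0.5551, -0.1769, 0.2925]
tcp_rot: [0.705, -0.051, 0.051, -0.705]
ft_force: [-0.6, 1.5, -3.0]
opening: 0.0137
```

```bash
python3 st.py
```

```text
4.2 [ 0.55508308 -0.17690679  0.29251872] [ 0.555  -0.1769  0.1211] [[ 9.896e-01 -5.000e-04  1.439e-01]
 [-1.439e-01 -0.000e+00  9.896e-01]
 [-5.000e-04 -1.000e+00 -1.000e-04]] 81.72813970305445 [ 0.31729687  0.01253651 -0.05161949] [-0.55275449  1.45605198 -2.98246135] 0.013747627218305957 -1.7373392435407702
```

Gripped: opening 13.7 mm, centred on the nut. Now I'll turn clockwise, which is positive about tool y because it points down.

Emit:
drive_tool --steps '[[[0, 0, 0, 0, 7, 0], [0, 0, 0, 0, 14, 0], [0, 0, 0, 0, 21, 0], [0, 0, 0, 0, 28, 0], [0, 0, 0, 0, 35, 0]]]' --grip_force 30

```text
time_s: 4.7
ee_pos: [0.5553, -0.1764, 0.2925]
tcp_rot: [-0.656, 0.262, -0.262, 0.657]
ft_force: [1.5, 5.1, -1.9]
opening: 0.0138
```

```bash
python3 st.py
```

```text
4.7 [ 0.55531253 -0.17639889  0.29253399] [ 0.5553 -0.1762  0.1211] [[ 7.247e-01  1.000e-04  6.891e-01]
 [-6.891e-01  9.000e-04  7.247e-01]
 [-6.000e-04 -1.000e+00  7.000e-04]] 46.44377087472918 [ 0.92216496 -0.3652363   0.153235  ] [ 1.49750352  5.06071752 -1.8539595 ] 0.013838220471974338 -1.1217152755118818
```

Emit:
drive_tool --steps '[[[0.0005, 0, -0.0005, 0, 7, 0], [0.0005, 0, -0.0005, 0, 14, 0], [0.0005, 0, -0.0005, 0, 21, 0], [0.0005, 0, -0.0005, 0, 28, 0], [0.0005, 0, -0.0005, 0, 35, 0]]]'

```text
time_s: 5.2
ee_pos: [0.5558, -0.1763, 0.2926]
tcp_rot: [-0.545, 0.449, -0.449, 0.547]
ft_force: [4.4, 8.0, -3.1]
opening: 0.0142
```

Emit:
drive_tool --steps '[[[0, 0, 0, 0, 0, 0], [0, 0, 0, 0, 0, 0]]]'

```text
time_s: 5.4
ee_pos: [0.5558, -0.1762, 0.2925]
tcp_rot: [-0.546, 0.449, -0.448, 0.548]
ft_force: [0.5, 2.2, -2.7]
opening: 0.0138
```

```bash
python3 st.py
```

```text
5.4 [ 0.55585    -0.17619847  0.2925214 ] [ 0.5561 -0.1758  0.1211] [[ 0.1952  0.0013  0.9808]
 [-0.9808  0.0024  0.1952]
 [-0.0021 -1.      0.0017]] 11.257933297356166 [ 0.26683418  0.12345703 -0.08325112] [ 0.51615369  2.17796643 -2.69441552] 0.013792476403885201 -0.5089215320546265
```

The tool has turned 70.5 deg. I'll release, rise and check.

Emit:
drive_tool --steps '[[[0, 0, 0, 0, 0, 0], [0, 0, 0, 0, 0, 0], [0, 0, 0, 0, 0, 0], [0, 0, 0, 0, 0, 0], [0, 0, 0, 0, 0, 0]]]' --hand 0

```text
time_s: 5.9
ee_pos: [0.5559, -0.1763, 0.2926]
tcp_rot: [-0.546, 0.449, -0.448, 0.548]
ft_force: [0.1, -0.3, 0.1]
opening: 0.0515
```

Emit:
drive_tool --steps '[[[0, 0, 0, 0, 0, 0], [0, 0, 0, 0, 0, 0], [0, -0.03, 0, 0, 0, 0], [0, -0.06, 0, 0, 0, 0], [0, -0.08, 0, 0, 0, 0]]]'

```text
time_s: 6.4
ee_pos: [0.556, -0.1766, 0.3744]
tcp_rot: [-0.546, 0.448, -0.449, 0.548]
ft_force: [-0.0, -0.2, 0.7]
opening: 0.091
```

Emit:
drive_tool --steps '[[[0, -0.02, 0, 0, 0, 0], [0, -0.02, 0, 0, 0, 0], [0, -0.02, 0, 0, 0, 0]]]'

```text
time_s: 6.7
ee_pos: [0.5559, -0.1765, 0.3943]
tcp_rot: [-0.545, 0.448, -0.449, 0.548]
ft_force: [-0.1, 0.1, -1.4]
opening: 0.0922
```

```bash
python3 - <<'E'
from h import *
from workcell import status,eyes
w=eyes.get_calibration("wrist");p,d=eyes.read_camera("wrist");cv2.imwrite("pics/w3.png",p[:,:,::-1])
v,u=np.mgrid[140:265,200:320]; uv=np.c_[u.ravel(),v.ravel()].astype(float)
o,dd=ray(w,uv); X=o+dd*d[v,u].ravel()[:,None]
m=(X[:,2]>.122)&(X[:,2]<.14)&(np.hypot(X[:,0]-.555,X[:,1]+.177)<.045)
print(m.sum(),cv2.minAreaRect(X[m][:,:2].astype(np.float32)))
P=X[m][:,:2]; vx,vy,_,_=cv2.fitLine(P.astype(np.float32),cv2.DIST_L2,0,1e-4,1e-4).ravel();print(np.degrees(np.arctan2(vy,vx)))
t,_=eyes.read_camera("top");cv2.imwrite("pics/top1.png",t[:,:,::-1])
a=np.load("pics/top0.npz")['p']; f=lambda q:cv2.resize(q[150:220,170:240],(350,350),interpolation=cv2.INTER_CUBIC)
cv2.imwrite("pics/stage.png",np.hstack([f(a),f(t)])[:,:,::-1])
E
python3 st.py
```

```text
931 ((0.554927408695221, -0.17664170265197754), (0.013318080455064774, 0.05908630043268204), 10.89317512512207)
-78.87367
6.8 [ 0.55556309 -0.17647952  0.39315366] [ 0.5558 -0.1761  0.2218] [[ 0.1954  0.0011  0.9807]
 [-0.9807  0.0024  0.1954]
 [-0.0021 -1.      0.0016]] 11.270034794409064 [-0.05557159  0.01203013  0.01410444] [-0.40790982 -0.42898181 -0.24156341] 0.09215808447393262 -0.5089300865506972
```

View pics/w3.png

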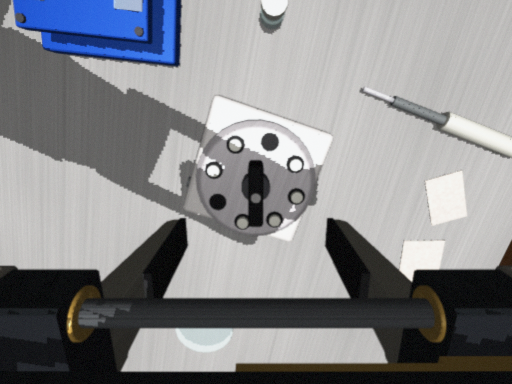

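View pics/stage.png

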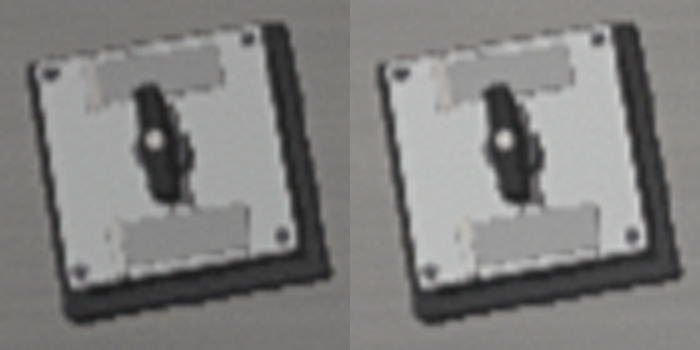

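The wrist view shows the bar released and clear, at (256,190). It now lies at -78.9 deg, from -8.4 deg, so the nut turned about 70.5 deg clockwise. The before-and-after crop shows the stage knob unchanged.

```bash
python3 -c "
from workcell import job
print(job.close_job())"
```

```text
the job is handed in; nothing more can be done
None
```

I loosened the rotor nut by about 70° clockwise and let go of it. The gripper ended fully open, with its fingertips about 7 cm above the bar, and I handed the job in at about 6.9 s.

- **Turn:** the bar went from -8.4° to -78.9°, measured from wrist depth images after release. That is 70.5°, and the tool's own rotation while gripping also came to 70.5°.
- **Stage knob:** top-camera crops before and after look identical, so the clamp knob on the square stage was not moved.
- **Forces:** the largest wrist force reported at the end of any move was about 10 N, well under the limit.
- **Disagreements:** position readings differed by 1–2 mm between views and the arm's reported pose. I corrected for this before gripping. No check failed.

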